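Flip the upside-down cover plate with the turner

ROBOT

A 6-joint arm with a two-finger parallel gripper is mounted at the origin on the work surface. World frame = base frame: x ahead of the robot, y to its left, z up, the work surface at z = 0. Lengths are in m, angles in rad, forces in N, time in s.
With the tool pointing down it reaches from about 0.325 to 0.85 m from the base axis. Payload 4.4 kg.
Tool frame: the origin (TCP) lies at the very end of the fingers, on their centre line; the grasp point (between the pads) lies 19 mm behind it; z points along the fingers, x is the direction in which the jaws open and shut, and the axes are right-handed (so a half turn about z gives the same grasp; the last joint's range is limited). The gripper opens to 94 mm and grips with 3 to 60 N. Pads are 16 mm wide; open, the fingers measure 119 mm over their backs; the gripper's body (75 mm by 177 mm) begins 78 mm behind the grasp point.
Start: joints at [-1.468, 0.207, 1.542, -0, 1.393, -0.15], TCP at [0.144, -0.557, 0.205] pointing down, gripper open.
Joint ranges: [-2.73, 2.73], [-0.86, 2.22], [0.23, 2.46], [-1.11, 4.25], [0.08, 2.63], [-2.82, 2.82]. Speed limits (rad/s): [2.79, 2.79, 3.14, 3.14, 3.14, 3.14].

INTERFACE

Orientations are given as a unit quaternion [w, x, y, z].
In Python, from rig import r gives the robot as it stands.
- The arm moves only by the tool play_rows, never from a script. Its argument "deltas" is a list of rows, each a list of 3 entries, a list of its own where there are three numbers: the turn, a rotation vector about the tool's x, y, z in units of 360 degrees (1.0 is 360 degrees), then the shift along the tool's x, y, z in units of 0.5 m (1.0 is 0.5 m), then the opening, from 0 (shut) to 1 (fully open). A call has 1 to 8 rows; each row is the pose to reach, as a shift and turn from the pose commanded when the call began, along the tool's axes at that moment, turning the shorter way round; what a row does not reach only later rows make up. A row lasts 1/10 s, in which the tool goes at most 50 mm and 8.59 degrees, less where a joint would pass 70% of its speed; a pose out of reach is approached as far as the arm can. A call with a number of a shift or a turn outside -1 to 1 is refused whole. A call with a gripper value outside its range is refused whole. The fingers move at their own pace and stop on an object; the grip force is fixed at half the most. Time passes only in rows, so rows that repeat a pose let the fingers close. It gives the time, the measured TCP pose, the force and the opening at its end, in the units of the state.
- r.read_state(): the state, without advancing time (a new reading comes with each control period).
- r.read_camera(name): name is "scene" or "side" or "wrist"; returns (picture, depth): 480x640x3 uint8, red, green, blue; 480x640 float32, m along the optical axis (not along the pixel's ray), 0 where there is no reading.
- r.calibration(name): a dict with "fx", "fy", "cx", "cy" (pixels), "xyz" and "rotation" of the camera in the world. Camera axes: x right, y down, z forward; pixel columns grow to the right and rows downward; lengths in m; the calibration is good to about 2 mm. A picture is of the moment at which its call begins: read the wrist's pose just before it. calibration takes no time and is no camera call; for the wrist camera it gives the pose at the moment of the call.
- r.job_done(): hands the job in, once; it reports no verdict.
The state is a dict: "t": time; "joints": joint angles; "joint_vel": joint speeds; "joint_torque": joint torques, N m; "eef_pos": TCP position; "orientation": TCP orientation; "ft_force": force on the tool from outside, world axes, zero at the start; "wrist_torque": the same for the moment, N m; "width": finger opening in m.
Only numpy, scipy, OpenCV 4.12 (cv2) and the standard library are available. Lean on these libraries where they do the work, as an engineer would, in place of code of your own. Each camera call takes 0.05 s, during which the arm holds its last target. There are 200 camera calls.

TASK

Of the two cover plates in the drawer, one lies upside down, blue dot up and orange gasket on the wood. With the black-handled steel turner held in the gripper, slip the blade under that plate's rim on the side away from the green strip, tip the blade up with a turn of the wrist and flip the plate over onto the green strip, so that it lies flat, gasket up, with its middle well on the strip. Never touch that plate with the gripper, leave the other plate and the fittings where they are, and at the end lay the turner flat on the bare drawer bottom to the right of the green strip, on none of the other things, and let go.

Things in the scene. Friction and masses are not known exactly. Their poses are not given: they have to be found in the camera images.
- drawer: pine drawer standing on the bench, inside 360 mm (its x) by 820 mm (its y); origin: centre of its underside on the bench (z = 0). The upper side of its bottom lies 8 mm above the origin, its 12 mm walls reach 42 mm above it. Behind the back wall (+x) lies a closed tin flap. Never moves.
- strip: green painted strip, flush on the drawer bottom, 352 mm (its x, the drawer's depth) by 140 mm (its y); origin: its centre. Both plates start beside it on its -y (right) side, their 100 mm side along the strip's y within 0.15 rad, centres 126 to 142 mm from the strip's middle line. Fixed.
- plate_a: aluminium plate 120 (x) x 100 (y) x 5 mm, 0.14-0.24 kg. Orange gasket frame 84 (x) x 64 (y) mm on one face, 6 mm proud, rim 18 mm wide all round; other face flat, blue dot. Origin: centre of flat face; z out of the gasket face. Starts upside down: z down, origin 11 mm over the drawer bottom, 6 mm gap under the rim. Pried up at one edge it tips about the opposite edge; past upright it falls over.
- plate_b: twin of plate_a with the same size and axes, already the right way up: flat face on the wood, origin at the level of the drawer bottom, orange gasket up. It must stay where it is.
- turner: steel turner, 0.17 kg, lying on its blade at the drawer's right, tip towards +y. Blade 100 (x) x 60 (y) x 2.5 mm; origin: centre of its underside; x points to the free tip edge, z up. A neck rises to a straight black handle parallel to the blade: x -185 to -85 mm, 18 mm wide (y), 24 mm tall, centre line 42 mm above the blade's underside; free in the air, balanced by the blade.
- turner_grip (a point): middle of the grip zone of the turner's handle, 125 mm behind the turner's origin and 42 mm above the blade's underside; axes as the turner's
- turner_tip (a point): middle of the blade's free front edge at its underside, 50 mm ahead of the turner's origin; axes as the turner's
- clamp: bystander: stainless worm-drive clamp, a ring 76 mm across and 16 mm tall; origin: centre of its underside
- elbow: bystander: brass barbed elbow, legs 55 mm, 26 mm tall; origin: under its corner block
- coupler: bystander: red plastic quick coupler, 87 mm long, 32 mm thick, lying; origin: centre of its underside
There are look-alikes about, which are no part of the job. Of the things that look like the turner, the larger one is meant. Leave any pink look-alike of the plate_a alone.

How it is judged:
By the outcome, as a careful person would: the job done as asked, in the order asked, and still so for the second after the job is handed in, with the robot touching nothing.
It also fails if it takes over 48 s, if anything falls off the work surface, if the arm or the gripper's body presses on something with over 40 N, if the wrist force passes 120 N, or if a joint passes its speed limit or range.

## Working session

There is one attempt and no reset: what is moved stays moved. The work goes in short steps, Python scripts to look and compute and a tool call to move; the robot and the scene stay as the last step left them, time stands still between calls to the robot, and variables do not carry over. Pictures are saved under pics/ and viewed, about 8 in all and at most 12, crops included, and the job is handed in when it is done.

Besides the shell and the picture viewer there is one more tool, called after "Call:" in YAML: its name, and indented under it one key for each argument. play_rows: Moves the arm, as the interface text tells. Its arguments: {"type":"object","properties":{"deltas":{"type":"array","items":{"type":"array"}}},"required":["deltas"]}

```bash
ls; mkdir -p pics; python3 - <<'E'
from rig import r
import cv2,numpy as np
s=r.read_state();print({k:np.round(v,3).tolist() for k,v in s.items()})
for n in("scene","side"):
    p,d=r.read_camera(n);cv2.imwrite(f"pics/{n}0.png",p[:,:,::-1]);np.save(f"pics/{n}0.npy",d)
    c=r.calibration(n);print(n,c)
E
```

```text
pics
{'t': 0.0, 'joints': [-1.468, 0.207, 1.543, -0.0, 1.393, -0.15], 'joint_vel': [0.0, 0.001, 0.0, -0.001, -0.0, 0.002], 'joint_torque': [0.0, -37.088, -28.142, 0.07, 0.036, -0.0], 'eef_pos': [0.144, -0.556, 0.204], 'orientation': [-0.001, 0.791, -0.612, -0.001], 'ft_force': [0.262, 0.645, 0.367], 'wrist_torque': [-0.003, 0.015, -0.01], 'width': 0.094}
scene {'fx': 447.32424931167424, 'fy': 447.32424931167424, 'cx': 323.792336935477, 'cy': 236.3022733650112, 'xyz': array([ 0.68673159, -0.38104581,  0.87487895]), 'rotation': array([-0.25517707,  0.92756265,  0.26502537, -0.06537394])}
side {'fx': 522.4250022631226, 'fy': 522.4250022631226, 'cx': 320.18797855231327, 'cy': 245.87680580919087, 'xyz': array([0.14167656, 0.67768867, 0.89784616]), 'rotation': array([ 0.08737318, -0.2057192 ,  0.90967302, -0.3500579 ])}
```

View pics/scene0.png

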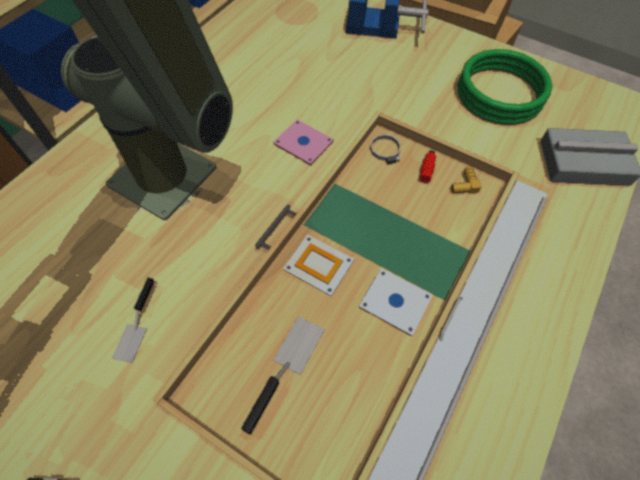

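The scene picture shows these candidates:
- **Turners:** one in the drawer, blade at (300,345) and handle at (261,405). A smaller look-alike lies on the bench at (135,325). The one in the drawer is the turner meant.
- **Plates:** blue dot up at (397,300) is plate_a, gasket up at (319,264) is plate_b. The pink look-alike at (304,141) stays untouched.

I'll check these in one enlarged crop.

```bash
cat > h.py <<'E'
from rig import r
import cv2,numpy as np
from scipy.spatial.transform import Rotation as R
def rot(q): return R.from_quat(np.roll(q,-1))
def cast(c,u,v,z):
    "pixel -> world point on plane z"
    d=rot(c["rotation"]).apply([(u-c["cx"])/c["fx"],(v-c["cy"])/c["fy"],1.])
    return c["xyz"]+d*(z-c["xyz"][2])/d[2]
def depth_pt(c,u,v,dep):
    z=dep[int(v),int(u)]
    return c["xyz"]+rot(c["rotation"]).apply([(u-c["cx"])/c["fx"]*z,(v-c["cy"])/c["fy"]*z,z])
def proj(c,P):
    q=rot(c["rotation"]).inv().apply(np.asarray(P)-c["xyz"]);return np.array([q[...,0]/q[...,2]*c["fx"]+c["cx"],q[...,1]/q[...,2]*c["fy"]+c["cy"]]).T
E
python3 - <<'E'
from h import *
p=cv2.imread("pics/scene0.png")[220:440,220:500]
cv2.imwrite("pics/crop1.png",cv2.resize(p,None,fx=2.7,fy=2.7,interpolation=cv2.INTER_CUBIC))
c=r.calibration("scene");d=np.load("pics/scene0.npy")
for n,u,v in[("dot",397,300),("wood",330,390),("blade",300,345),("handle",261,405),("strip",388,240),("bench",60,400),("b",319,264),("bwall",166,399)]:
    print(n,depth_pt(c,u,v,d).round(3))
for u,v in [(337,186),(470,247),(442,297),(306,225),(380,117),(166,399),(513,175)]: print(u,v,cast(c,u,v,.008).round(3),depth_pt(c,u,v,d).round(3))
E
```

```text
dot [0.639 0.005 0.02 ]
wood [ 0.614 -0.218  0.01 ]
blade [ 0.52  -0.176  0.011]
handle [ 0.53  -0.311  0.059]
strip [0.556 0.129 0.008]
bench [ 0.196 -0.496 -0.002]
b [ 0.457 -0.006  0.011]
bwall [ 0.368 -0.391  0.017]
337 186 [0.382 0.197 0.008] [0.381 0.198 0.007]
470 247 [0.719 0.211 0.008] [0.719 0.209 0.01 ]
442 297 [0.715 0.067 0.008] [0.715 0.067 0.008]
306 225 [0.378 0.064 0.008] [0.378 0.065 0.007]
380 117 [0.361 0.456 0.008] [0.372 0.429 0.036]
166 399 [ 0.365 -0.391  0.008] [ 0.368 -0.391  0.017]
513 175 [0.732 0.458 0.008] [0.73  0.424 0.043]
```

View pics/crop1.png

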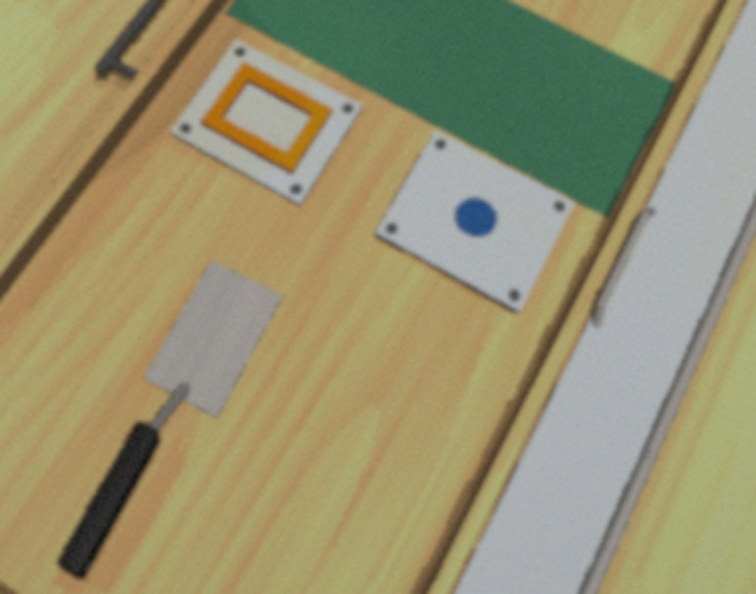

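```bash
python3 - <<'E'
from h import *
c=r.calibration("scene")
f=lambda L,z:np.array([cast(c,u/2.7+220,v/2.7+220,z) for u,v in L])
A=f([(436,133),(573,208),(519,312),(376,236)],.019);print("A",A.round(3).tolist(),A.mean(0).round(3),[np.linalg.norm(A[i]-A[i-1]).round(3) for i in range(4)])
B=f([(237,41),(360,104),(302,203),(172,131)],.013);print("B",B.round(3).tolist(),B.mean(0).round(3))
T=f([(211,262),(283,296),(218,416),(146,378)],.0105);print("T",T.round(3).tolist(),T.mean(0).round(3),[np.linalg.norm(T[i]-T[i-1]).round(3) for i in range(4)])
H=f([(148,428),(73,572)],.055);print("H",H.round(3).tolist(),np.linalg.norm(H[0]-H[1]))
ang=lambda v:np.degrees(np.arctan2(v[1],v[0]))
print("ang A long",ang(A[1]-A[0]),ang(A[2]-A[3]),"A short",ang(A[0]-A[3]),ang(A[1]-A[2]));print("T",ang(T[0]-T[3]),ang(T[1]-T[2]),"H",ang(H[0]-H[1]))
S=np.array([cast(c,*q,.008) for q in[(337,186),(470,247),(442,297),(306,225)]]);print("S",S.mean(0),ang(S[1]-S[0]),ang(S[2]-S[3]))
s=r.read_state();print(rot(s["orientation"]).as_matrix().round(3))
E
```

```text
A [[0.579, 0.051, 0.019], [0.698, 0.05, 0.019], [0.699, -0.046, 0.019], [0.581, -0.05, 0.019]] [0.639 0.002 0.019] [np.float64(0.101), np.float64(0.119), np.float64(0.096), np.float64(0.118)]
B [[0.398, 0.041, 0.013], [0.514, 0.044, 0.013], [0.519, -0.054, 0.013], [0.399, -0.056, 0.013]] [ 0.458 -0.006  0.013]
T [[0.485, -0.13, 0.01], [0.545, -0.124, 0.01], [0.552, -0.222, 0.01], [0.493, -0.227, 0.01]] [ 0.519 -0.176  0.01 ] [np.float64(0.097), np.float64(0.06), np.float64(0.099), np.float64(0.058)]
H [[0.523, -0.261, 0.055], [0.534, -0.359, 0.055]] 0.09762561985097355
ang A long -0.3817040867707215 1.9455165713601439 A short 91.22151573735692 90.44449220571717
T 94.96158334950495 94.02365848330174 H 96.23223417149862
S [0.54861272 0.13476241 0.008     ] 2.2330944673478954 0.3815392461753376
[[ 0.25  -0.968 -0.   ]
 [-0.968 -0.25   0.002]
 [-0.002 -0.    -1.   ]]
```

The crop confirms the choice: plate_a is the one with its dot at crop (475,217), and the large turner's handle runs from crop (148,428) to (73,572). The sizes measured match those given: 119x98 mm for the plate, 98x59 mm for the blade. Next I'll move above the handle.

```bash
cat >> h.py <<'E'
def tool(yaw,tilt=0):
    "tool axes: jaws along yaw (deg), pointing down, tilted (deg) so that a held turner's tip goes up"
    a=np.radians(yaw);c,s=np.cos(a),np.sin(a)
    M=R.from_matrix(np.array([[c,s,0],[s,-c,0],[0,0,-1]]))
    return R.from_rotvec(np.radians(tilt)*np.array([c,s,0]))*M
def delta(p,Rt,p0=None,R0=None):
    s=r.read_state()
    if p0 is None:p0,R0=s["eef_pos"],rot(s["orientation"])
    return ((R0.inv()*Rt).as_rotvec()/2/np.pi).round(4).tolist(),(R0.inv().apply(np.array(p)-p0)/.5).round(4).tolist()
E
python3 - <<'E'
from h import *
print(delta([.530,-.300,.15],tool(5)))
E
```

```text
([-0.0003, 0.0002, -0.2237], [-0.3023, -0.876, 0.1097])
```

Call:
play_rows:
  deltas:
    - [[0,0,-0.2237],[-0.3,-0.876,0.0],0.6]
    - [[0,0,-0.2237],[-0.3,-0.876,0.0],0.6]
    - [[0,0,-0.2237],[-0.3,-0.876,0.05],0.6]
    - [[0,0,-0.2237],[-0.302,-0.876,0.11],0.6]
    - [[0,0,-0.2237],[-0.302,-0.876,0.11],0.6]
    - [[0,0,-0.2237],[-0.302,-0.876,0.11],0.6]
    - [[0,0,-0.2237],[-0.302,-0.876,0.11],0.6]
    - [[0,0,-0.2237],[-0.302,-0.876,0.11],0.6]

```text
t: 0.9
eef_pos: [0.4757, -0.3362, 0.1607]
orientation: [-0.0, 0.998, -0.056, -0.0]
ft_force: [0.4, -0.3, -0.5]
width: 0.0564
```

```bash
python3 - <<'E'
from h import *
print(delta([.530,-.300,.15],tool(5)), r.read_state()["joints"])
E
```

```text
([-0.0001, 0.0001, -0.0317], [0.0998, -0.0841, 0.0213]) [-7.63724520e-01  2.62041472e-01  1.56937238e+00 -1.07314263e-04
  1.31082150e+00 -6.51913994e-01]
```

Call:
play_rows:
  deltas:
    - [[0,0,-0.0317],[0.1,-0.084,0.021],0.6]
    - [[0,0,-0.0317],[0.1,-0.084,0.021],0.6]
    - [[0,0,-0.0317],[0.1,-0.084,0.021],0.6]
    - [[0,0,-0.0317],[0.1,-0.084,0.021],0.6]

```text
t: 1.3
eef_pos: [0.5282, -0.3025, 0.1506]
orientation: [0.0, 0.999, 0.04, -0.001]
ft_force: [-0.5, -0.3, 0.5]
width: 0.0563
```

```bash
python3 - <<'E'
from h import *
s=r.read_state();print(s["eef_pos"].round(4) if hasattr(s["eef_pos"],"round") else s["eef_pos"],rot(s["orientation"]).as_matrix().round(3).tolist())
c=r.calibration("wrist");p,d=r.read_camera("wrist");np.save("pics/w1.npy",d);cv2.imwrite("pics/w1.png",p[:,:,::-1]);print(c)
import pickle;pickle.dump(c,open("pics/w1.pkl","wb"))
E
```

```text
[ 0.5282 -0.3025  0.1506] [[0.997, 0.08, -0.001], [0.08, -0.997, -0.0], [-0.002, 0.0, -1.0]]
{'fx': 419.3909905991813, 'fy': 419.3909905991813, 'cx': 317.0888230605191, 'cy': 243.7367096857709, 'xyz': array([ 0.5241764 , -0.22996608,  0.32991418]), 'rotation': array([0.12532691, 0.9912877 , 0.04029883, 0.00422666])}
```

View pics/w1.png

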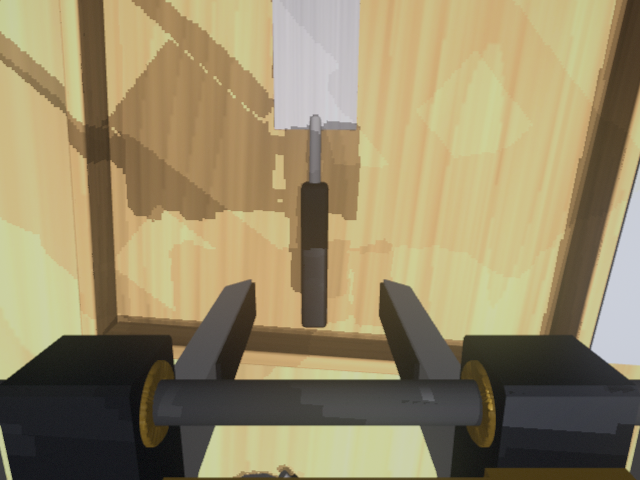

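The handle lies straight between the fingers: front end at (315,183), rear end at (314,323), blade's rear edge at y=127. I'll refine its position.

```bash
python3 - <<'E'
from h import *
import pickle;c=pickle.load(open("pics/w1.pkl","rb"))
F=cast(c,315,183,.062);B=cast(c,314.5,318,.062);print(F,B,np.linalg.norm(F-B),np.degrees(np.arctan2(*(F-B)[[1,0]])))
for q in[(275,128),(358,126),(272,10),(358.5,10)]:print(cast(c,*q,.0105).round(4))
for n in("F","d"):print(depth_pt(c,315,250,np.load("pics/w1.npy")).round(3))
g=(F+B)/2+(F-B)/np.linalg.norm(F-B)*.010;print("grip",g)
print(delta([g[0],g[1],.031],tool(np.degrees(np.arctan2(*(F-B)[[1,0]]))-90)))
E
```

```text
[ 0.52473628 -0.25896403  0.062     ] [ 0.53179464 -0.35155585  0.062     ] 0.09286046926117332 94.35927927339144
[ 0.4924 -0.2268  0.0105]
[ 0.553  -0.2205  0.0105]
[ 0.4859 -0.1488  0.0105]
[ 0.5452 -0.144   0.0105]
[ 0.528 -0.303  0.064]
[ 0.528 -0.303  0.064]
grip [ 0.52750536 -0.29528887  0.062     ]
([0.0, 0.0001, 0.0004], [0.0006, -0.0157, 0.2399])
```

Call:
play_rows:
  deltas:
    - [[0,0,0],[0,-0.007,0.1],0.6]
    - [[0,0,0],[0,-0.007,0.2],0.6]
    - [[0,0,0],[0,-0.007,0.24],0.6]
    - [[0,0,0],[0,-0.007,0.24],0.4]
    - [[0,0,0],[0,-0.007,0.24],0]
    - [[0,0,0],[0,-0.007,0.24],0]
    - [[0,0,0],[0,-0.007,0.24],0]
    - [[0,0,0],[0,-0.007,0.24],0]

```text
t: 2.15
eef_pos: [0.5298, -0.2996, 0.0328]
orientation: [0.001, 0.999, 0.04, 0.001]
ft_force: [-0.4, -0.1, -0.2]
width: 0.0199
```

Call:
play_rows:
  deltas:
    - [[0,0,0],[0,0,0],0]
    - [[0,0,0],[0,0,-0.08],0]
    - [[0,0,0],[0,0,-0.12],0]
    - [[0,0,0],[0,0,-0.12],0]

```text
t: 2.55
eef_pos: [0.5315, -0.3003, 0.0948]
orientation: [0.003, 0.999, 0.041, 0.003]
ft_force: [0.3, -1.0, -1.5]
width: 0.0182
```

```bash
python3 - <<'E'
from h import *
s=r.read_state();print(s["eef_pos"],rot(s["orientation"]).as_matrix().round(4).tolist(),s["width"],s["ft_force"])
print(delta([.6375,-.340,.100],tool(.8)))
E
```

```text
[ 0.53149217 -0.30033805  0.09480723] [[0.9967, 0.0814, 0.0064], [0.0814, -0.9967, -0.0049], [0.006, 0.0054, -1.0]] 0.018159269083641665 [ 0.2565314  -1.03419836 -1.5015956 ]
([0.0008, -0.001, 0.0107], [0.2049, 0.0964, -0.0086])
```

```bash
python3 - <<'E'
from h import *
print(delta([.6425,-.265,.060],tool(.8)))
E
```

```text
([0.0008, -0.001, 0.0107], [0.2266, -0.0528, 0.0707])
```

Call:
play_rows:
  deltas:
    - [[0.0008,-0.001,0.0107],[0.1,0,0],0]
    - [[0.0008,-0.001,0.0107],[0.18,-0.02,0.03],0]
    - [[0.0008,-0.001,0.0107],[0.2266,-0.053,0.07],0]
    - [[0.0008,-0.001,0.0107],[0.2266,-0.053,0.07],0]
    - [[0.0008,-0.001,0.0107],[0.2266,-0.053,0.07],0]

```text
t: 3.05
eef_pos: [0.6379, -0.2614, 0.0528]
orientation: [-0.003, 1.0, 0.008, -0.006]
ft_force: [-0.5, -0.3, -1.0]
width: 0.0178
```

```bash
python3 - <<'E'
from h import *
import pickle
s=r.read_state();print(s["eef_pos"],rot(s["orientation"]).as_matrix().round(4).tolist(),s["joints"])
c=r.calibration("wrist");p,d=r.read_camera("wrist");np.save("pics/w2.npy",d);cv2.imwrite("pics/w2.png",p[:,:,::-1])
pickle.dump(c,open("pics/w2.pkl","wb"))
p,d=r.read_camera("side");cv2.imwrite("pics/s2.png",p[:,:,::-1])
E
```

```text
[ 0.63791068 -0.26140376  0.05277726] [[0.9998, 0.0157, -0.0116], [0.0158, -0.9999, 0.0067], [-0.0114, -0.0069, -0.9999]] [-5.14368539e-01  5.94279067e-01  1.33892582e+00  1.97880516e-04
  1.22176726e+00 -5.30177059e-01]
```

View pics/w2.png

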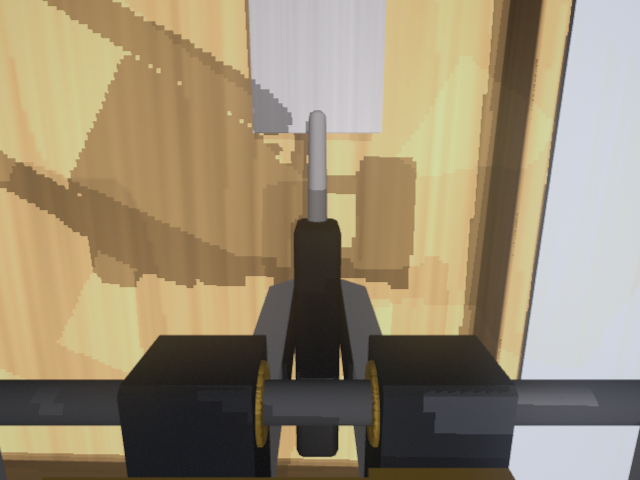

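View pics/s2.png

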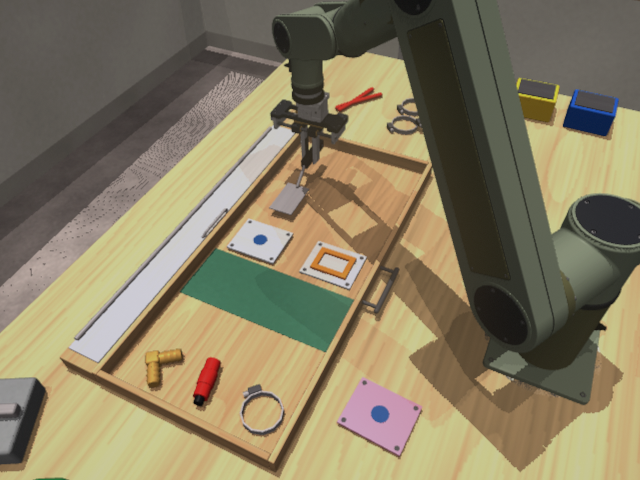

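The wrist view shows the turner held straight, neck at (317,165). The side view shows the blade at (290,200), hovering behind plate_a, whose dot is at (260,240). I'll let it settle and level it.

Call:
play_rows:
  deltas:
    - [[0,0,0],[0,0,0],0]
    - [[0,0,0],[0,0,0],0]
    - [[0,0,0],[0,0,0],0]

```text
t: 3.45
eef_pos: [0.6395, -0.2638, 0.0568]
orientation: [-0.002, 1.0, 0.006, -0.003]
ft_force: [-0.2, -0.1, -1.7]
width: 0.0179
```

```bash
python3 - <<'E'
from h import *
import pickle
s=r.read_state();print(s["eef_pos"],rot(s["orientation"]).as_matrix().round(4).tolist())
print(delta([.6425,-.255,.060],tool(.8)))
# blade plane in turner frame from wrist depth
c=pickle.load(open("pics/w2.pkl","rb"));d=np.load("pics/w2.npy")
P=np.array([depth_pt(c,u,v,d) for u in range(256,378,3) for v in range(4,126,3)])
A=np.c_[P[:,:2]-P[:,:2].mean(0),np.ones(len(P))];k=np.linalg.lstsq(A,P[:,2],rcond=None)[0];print("plane slopes x,y,z",k,np.std(P[:,2]-A@k))
for u,v in[(252,133),(382,132),(248,2),(386,2)]:print(cast(c,u,v,k[2]).round(4))
p=cv2.imread("pics/s2.png")[170:300,210:340];cv2.imwrite("pics/s2c.png",cv2.resize(p,None,fx=4.6,fy=4.6,interpolation=cv2.INTER_CUBIC))
E
```

```text
[ 0.63950212 -0.26378877  0.05679172] [[0.9999, 0.0129, -0.0054], [0.0129, -0.9999, 0.0041], [-0.0054, -0.0041, -1.0]]
([-0.0007, 0.0009, -0.0002], [0.0062, -0.0175, -0.0064])
plane slopes x,y,z [ 0.00051432 -0.16021888  0.03072436] 0.013797845523485851
[ 0.6076 -0.1877  0.0307]
[ 0.668  -0.1862  0.0307]
[ 0.6069 -0.1327  0.0307]
[ 0.6668 -0.1319  0.0307]
```

View pics/s2c.png

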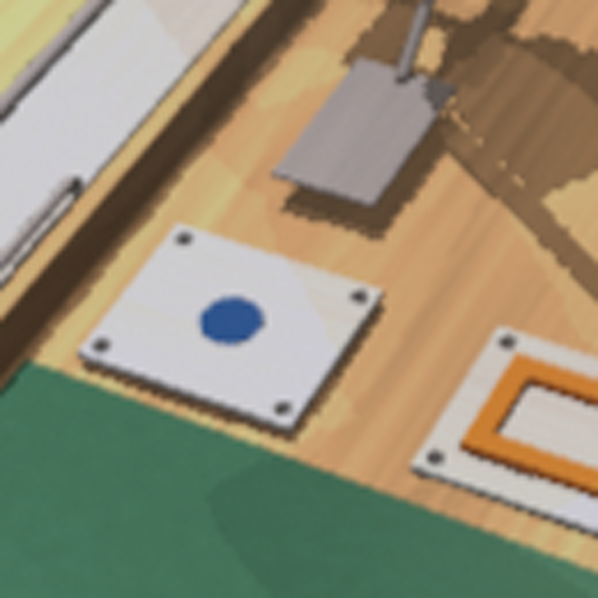

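```bash
python3 - <<'E'
from h import *
import pickle
c=pickle.load(open("pics/w2.pkl","rb"));d=np.load("pics/w2.npy")
P=np.array([depth_pt(c,u,v,d) for u in range(260,376,3) for v in range(4,122,3)])
print(np.percentile(P[:,2],[1,5,25,50,75,95,99]).round(4))
for i in range(5):
    A=np.c_[P[:,:2]-P[:,:2].mean(0),np.ones(len(P))];k=np.linalg.lstsq(A,P[:,2],rcond=None)[0];e=abs(P[:,2]-A@k);P=P[e<max(.004,np.median(e)*2)]
print("plane slopes x,y,z",k,len(P))
s=r.calibration("side");f=lambda L,z:np.array([cast(s,u/4.6+210,v/4.6+170,z) for u,v in L])
A=f([(180,225),(383,290),(290,433),(80,352)],.019);print(A.round(3).tolist(),A.mean(0).round(3))
for z in(.028,.034,.04):T=f([(273,176),(376,206),(455,92),(353,57)],z);print(z,T.round(3).tolist())
E
```

```text
[0.0278 0.0284 0.0291 0.0296 0.0302 0.0309 0.0363]
plane slopes x,y,z [-0.01069786 -0.02075886  0.02963955] 1315
[[0.694, -0.043, 0.019], [0.576, -0.046, 0.019], [0.572, 0.057, 0.019], [0.693, 0.055, 0.019]] [0.634 0.006 0.019]
0.028 [[0.663, -0.088, 0.028], [0.603, -0.09, 0.028], [0.606, -0.187, 0.028], [0.67, -0.189, 0.028]]
0.034 [[0.659, -0.082, 0.034], [0.6, -0.085, 0.034], [0.602, -0.181, 0.034], [0.666, -0.183, 0.034]]
0.04 [[0.655, -0.077, 0.04], [0.597, -0.08, 0.04], [0.599, -0.175, 0.04], [0.662, -0.177, 0.04]]
```

```bash
python3 - <<'E'
from h import *
s=r.read_state();print(s["eef_pos"],rot(s["orientation"]).as_matrix().round(4).tolist())
print(delta([.6395,-.240,.036],tool(.9,1.2)))
E
```

```text
[ 0.63950212 -0.26378877  0.05679172] [[0.9999, 0.0129, -0.0054], [0.0129, -0.9999, 0.0041], [-0.0054, -0.0041, -1.0]]
([0.0027, 0.0009, -0.0005], [0.0008, -0.0474, 0.0418])
```

Call:
play_rows:
  deltas:
    - [[0.0027,0.0006,-0.0005],[0,-0.02,0.02],0]
    - [[0.0027,0.0006,-0.0005],[0,-0.04,0.042],0]
    - [[0.0027,0.0006,-0.0005],[0,-0.047,0.042],0]
    - [[0.0027,0.0006,-0.0005],[0,-0.047,0.042],0]
    - [[0.0027,0.0006,-0.0005],[0,-0.047,0.042],0]
    - [[0.0027,0.0006,-0.0005],[0,-0.047,0.042],0]
    - [[0.0027,0.0006,-0.0005],[0,-0.047,0.042],0]
    - [[0.0027,0.0006,-0.0005],[0,-0.047,0.042],0]

```text
t: 4.25
eef_pos: [0.6393, -0.2396, 0.0353]
orientation: [-0.011, 1.0, 0.008, -0.001]
ft_force: [-0.3, 0.7, -1.8]
width: 0.0174
```

```bash
cat >> h.py <<'E'
def blade():
    "fit the blade top seen by the wrist camera: slopes dz/dx, dz/dy, z at centroid, centroid y"
    c=r.calibration("wrist");p,d=r.read_camera("wrist")
    P=np.array([depth_pt(c,u,v,d) for u in range(264,372,3) for v in range(4,120,3)])
    for i in range(6):
        o=P[:,:2].mean(0);A=np.c_[P[:,:2]-o,np.ones(len(P))];k=np.linalg.lstsq(A,P[:,2],rcond=None)[0];e=abs(P[:,2]-A@k);P=P[e<max(.003,np.median(e)*2)]
    return k.round(4),o.round(3),len(P)
E
python3 - <<'E'
from h import *
s=r.read_state();print(s["eef_pos"],rot(s["orientation"]).as_matrix().round(4).tolist(),s["ft_force"])
print(blade());print(delta([.6395,-.240,.034],tool(.9,1.2)))
E
```

```text
[ 0.63927763 -0.23959001  0.03525089] [[0.9999, 0.0168, -0.0027], [0.0168, -0.9996, 0.0216], [-0.0023, -0.0216, -0.9998]] [-0.30000589  0.74126147 -1.83540505]
(array([-0.0031, -0.0043,  0.0137]), array([ 0.638, -0.132]), 1255)
([-0.0001, 0.0004, 0.0002], [0.0005, 0.0009, 0.0024])
```

Call:
play_rows:
  deltas:
    - [[0,0,0],[0,0,0.002],0]
    - [[0,0,0],[0,0,0.004],0]
    - [[0,0,0],[0,0,0.004],0]
    - [[0,0,0],[0,0,0.004],0]

```text
t: 4.7
eef_pos: [0.639, -0.2393, 0.0329]
orientation: [-0.011, 1.0, 0.009, -0.002]
ft_force: [-0.5, -0.0, -2.1]
width: 0.0178
```

```bash
python3 - <<'E'
from h import *
s=r.read_state();print(s["eef_pos"],rot(s["orientation"]).as_matrix().round(4).tolist(),s["ft_force"],s["wrist_torque"])
print(blade())
p,d=r.read_camera("side");p=p[190:270,220:340,::-1];cv2.imwrite("pics/s3.png",cv2.resize(p,None,fx=6,fy=6,interpolation=cv2.INTER_CUBIC))
E
```

```text
[ 0.63903034 -0.23928514  0.03290917] [[0.9998, 0.017, -0.0033], [0.0171, -0.9996, 0.0218], [-0.0029, -0.0219, -0.9998]] [-0.49318807 -0.01224412 -2.1076256 ] [-0.22414891 -0.07108761  0.02986769]
(array([-0.002 , -0.0034,  0.0114]), array([ 0.638, -0.132]), 1260)
```

View pics/s3.png

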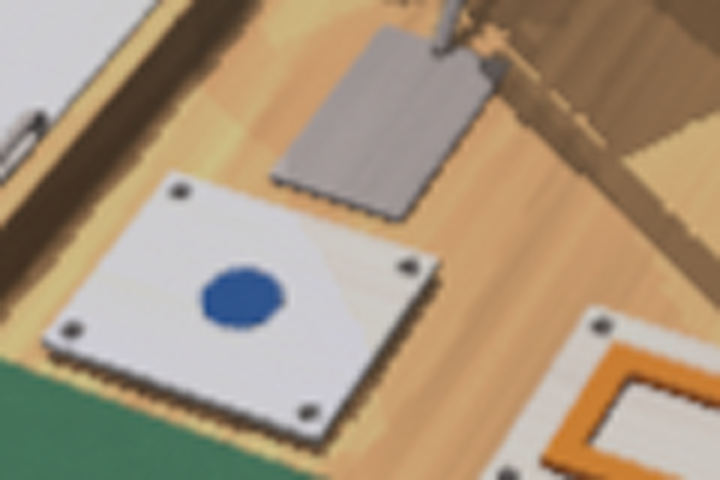

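The blade lies flat behind plate_a, its tip edge from (270,180) to (402,220), parallel to the plate's near edge and about 17 mm away. Blade top is at about 11.4 mm and the rim's underside at 14 mm. Now I'll slide it under.

Call:
play_rows:
  deltas:
    - [[0,0,0],[0,-0.012,0.0003],0]
    - [[0,0,0],[0,-0.024,0.0006],0]
    - [[0,0,0],[0,-0.036,0.0009],0]
    - [[0,0,0],[0,-0.044,0.001],0]
    - [[0,0,0],[0,-0.052,0.0012],0]
    - [[0,0,0],[0,-0.058,0.0013],0]
    - [[0,0,0],[0,-0.058,0.0013],0]
    - [[0,0,0],[0,-0.058,0.0013],0]

```text
t: 5.6
eef_pos: [0.6387, -0.2104, 0.0331]
orientation: [-0.011, 1.0, 0.009, -0.001]
ft_force: [-0.0, -0.7, -1.3]
width: 0.0177
```

```bash
python3 - <<'E'
from h import *
s=r.read_state();print(s["eef_pos"],rot(s["orientation"]).as_matrix().round(4).tolist(),s["ft_force"],s["wrist_torque"])
print(blade())
p,d=r.read_camera("side");p=p[190:270,220:340,::-1];cv2.imwrite("pics/s4.png",cv2.resize(p,None,fx=6,fy=6,interpolation=cv2.INTER_CUBIC))
E
```

```text
[ 0.63871266 -0.21035862  0.03309943] [[0.9998, 0.0171, -0.0029], [0.0172, -0.9996, 0.0215], [-0.0025, -0.0216, -0.9998]] [-0.00252556 -0.65737088 -1.32299569] [-0.17040761 -0.10287078  0.05419919]
(array([-0.0042,  0.0006,  0.0115]), array([ 0.638, -0.104]), 1351)
```

View pics/s4.png

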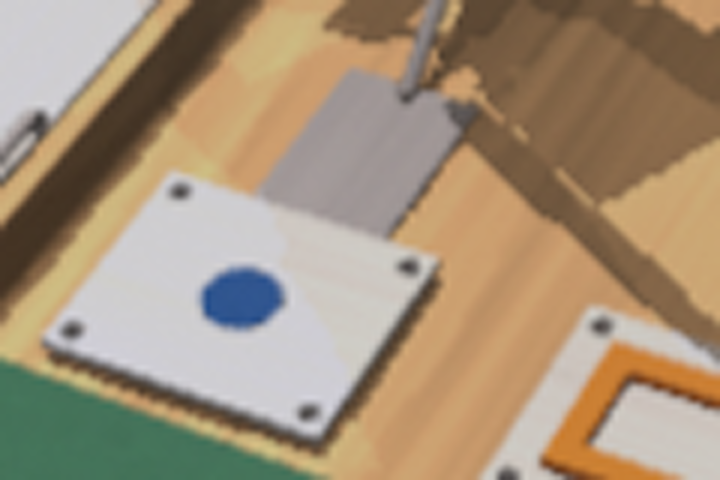

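The blade is now about 12 mm under plate_a's right rim and the plate has not moved. Next I'll work out the flip arc: the tip rides under the rim around the far edge while the blade pitches up.

```bash
cat >> h.py <<'E'
YAW=np.radians(.95);E=np.array([-np.sin(YAW),np.cos(YAW)]) # forward direction of the turner
def tcp_for(th,phi,rho=.0884,far=.053,base=(.6387,-.2104),tilt0=1.24,rel=(-.175,.0243)):
    "TCP pose with the blade tip under the rim of the plate tilted th (deg), blade pitched phi (deg)"
    t,p=np.radians([th,phi])
    if th<18.4:
        a,h=rho-.018,.006;tip=np.array([far-.018-a*np.cos(t)+h*np.sin(t),.008+a*np.sin(t)+h*np.cos(t)])
    else: tip=np.array([far+.001-rho*np.cos(t),.008+rho*np.sin(t)])
    n=np.array([-np.sin(p),np.cos(p)]);f=np.array([np.cos(p),np.sin(p)])
    q=tip-.0025*n+rel[0]*f+rel[1]*n
    xy=np.array(base)+E*(q[0]-base[1])
    return np.r_[xy,q[1]],tool(np.degrees(YAW),phi+tilt0),tip
E
python3 - <<'E'
from h import *
k=26/90
def seg(a,b,n=8):
    p0,R0,_=tcp_for(a,k*a) if a>0 else (np.array([.6387,-.2104,.0331]),tool(np.degrees(YAW),1.24),0)
    for th in np.linspace(a,b,n+1)[1:]:
        p,Rt,tip=tcp_for(th,k*th);print(round(th,1),p.round(4),tip.round(3),*delta(p,Rt,p0,R0))
for a,b in[(0,20),(20,44),(44,72),(72,106)]: print();seg(a,b)
E
```

```text
2.5 [ 0.6387 -0.2103  0.0367] [-0.035  0.017] [0.002, -0.0, 0.0] [0.0, -0.0003, -0.0071]
5.0 [ 0.6387 -0.2101  0.0375] [-0.035  0.02 ] [0.004, -0.0, -0.0] [-0.0, -0.0008, -0.0088]
7.5 [ 0.6387 -0.2097  0.0383] [-0.034  0.023] [0.006, 0.0, 0.0] [0.0, -0.0016, -0.0104]
10.0 [ 0.6387 -0.2092  0.0391] [-0.033  0.026] [0.008, -0.0, 0.0] [-0.0, -0.0027, -0.0119]
12.5 [ 0.6387 -0.2085  0.0398] [-0.032  0.029] [0.01, 0.0, -0.0] [0.0, -0.0042, -0.0134]
15.0 [ 0.6387 -0.2076  0.0405] [-0.031  0.032] [0.012, -0.0, 0.0] [-0.0, -0.0059, -0.0147]
17.5 [ 0.6386 -0.2066  0.0412] [-0.03   0.035] [0.014, 0.0, -0.0] [-0.0, -0.008, -0.016]
20.0 [ 0.6386 -0.2054  0.0423] [-0.029  0.038] [0.016, 0.0, -0.0] [0.0, -0.0104, -0.0182]

23.0 [ 0.6386 -0.2037  0.0439] [-0.027  0.043] [0.0024, -0.0, 0.0] [-0.0, -0.0037, -0.0028]
26.0 [ 0.6386 -0.2018  0.0455] [-0.025  0.047] [0.0048, -0.0, 0.0] [-0.0, -0.0079, -0.0054]
29.0 [ 0.6385 -0.1996  0.0469] [-0.023  0.051] [0.0072, -0.0, -0.0] [-0.0, -0.0125, -0.0078]
32.0 [ 0.6385 -0.1972  0.0482] [-0.021  0.055] [0.0096, 0.0, 0.0] [-0.0, -0.0177, -0.0098]
35.0 [ 0.6384
[... 1070 characters left out ...]
 0.6375 -0.1374  0.0484] [0.033 0.094] [0.0034, 0.0, -0.0] [0.0, -0.012, 0.0089]
80.5 [ 0.6374 -0.13    0.0461] [0.039 0.095] [0.0068, 0.0, 0.0] [-0.0, -0.0241, 0.0188]
84.8 [ 0.6372 -0.1224  0.0433] [0.046 0.096] [0.0102, 0.0, -0.0] [0.0, -0.036, 0.0296]
89.0 [ 0.6371 -0.1147  0.0401] [0.052 0.096] [0.0136, 0.0, -0.0] [-0.0, -0.0479, 0.0414]
93.2 [ 0.637  -0.1069  0.0364] [0.059 0.096] [0.0171, 0.0, -0.0] [-0.0, -0.0596, 0.0541]
97.5 [ 0.6369 -0.099   0.0323] [0.066 0.096] [0.0205, 0.0, -0.0] [-0.0, -0.071, 0.0677]
101.8 [ 0.6367 -0.0912  0.0276] [0.072 0.095] [0.0239, 0.0, -0.0] [-0.0, -0.0821, 0.0822]
106.0 [ 0.6366 -0.0834  0.0226] [0.078 0.093] [0.0273, 0.0, -0.0] [0.0, -0.0929, 0.0974]
```

Call:
play_rows:
  deltas:
    - [[0.002,0,0],[0,0,-0.007],0]
    - [[0.004,0,0],[0,-0.001,-0.009],0]
    - [[0.006,0,0],[0,-0.0016,-0.0104],0]
    - [[0.008,0,0],[0,-0.0027,-0.012],0]
    - [[0.01,0,0],[0,-0.004,-0.0134],0]
    - [[0.012,0,0],[0,-0.006,-0.0147],0]
    - [[0.014,0,0],[0,-0.008,-0.016],0]
    - [[0.016,0,0],[0,-0.0104,-0.018],0]

```text
t: 6.5
eef_pos: [0.6385, -0.2054, 0.0421]
orientation: [-0.062, 0.998, 0.008, -0.002]
ft_force: [-1.1, -0.1, -2.0]
width: 0.0177
```

```bash
cat >> h.py <<'E'
def plate(u0=200,u1=330,v0=180,v1=300):
    "white (plate) pixels of the scene camera -> plane: normal, extents"
    c=r.calibration("scene");p,d=r.read_camera("scene");h=cv2.cvtColor(p,cv2.COLOR_RGB2HSV)
    out=[]
    for v in range(250,340):
        for u in range(345,445):
            if h[v,u,1]<40 and h[v,u,2]>140 and d[v,u]>0:out.append(depth_pt(c,u,v,d))
    return np.array(out),p
E
python3 - <<'E'
from h import *
s=r.read_state();print(s["eef_pos"],rot(s["orientation"]).as_matrix().round(4).tolist(),s["ft_force"],s["wrist_torque"],np.round(s["joints"],3))
print(tcp_for(20,20*26/90)[0])
print(blade())
P,p=plate();cv2.imwrite("pics/sc5.png",p[:,:,::-1]);P=P[(P[:,0]<.72)&(P[:,0]>.56)]
print(len(P),P.min(0),P.max(0))
for y in np.arange(-.06,.06,.01):
    q=P[(P[:,1]>y)&(P[:,1]<y+.01)];print(round(y,3),len(q),np.median(q[:,2]).round(4) if len(q) else "")
E
```

```text
[ 0.63848347 -0.20537402  0.042107  ] [[0.9999, 0.0166, -0.0049], [0.0171, -0.9923, 0.1228], [-0.0028, -0.1229, -0.9924]] [-1.09608885 -0.08125586 -2.02958451] [-0.45141535 -0.06781965 -0.02373663] [-0.495  0.596  1.368  0.112  1.243 -0.551]
[ 0.63861668 -0.2053751   0.04230651]
(array([-0.0041,  0.0985,  0.0313]), array([ 0.638, -0.096]), 1260)
1783 [ 0.57702501 -0.2192063   0.010176  ] [0.69683018 0.05754336 0.46016445]
-0.06 6 0.0362
-0.05 46 0.037
-0.04 125 0.0449
-0.03 150 0.0415
-0.02 188 0.0384
-0.01 188 0.0346
0.0 164 0.0308
0.01 158 0.0276
0.02 197 0.0237
0.03 206 0.0202
0.04 192 0.0167
0.05 108 0.0136
```

It works: the plate tips 19-20° about its far edge and the blade does not slip in the grip. I'll carry on.

Call:
play_rows:
  deltas:
    - [[0.0024,0,0],[0,-0.0037,-0.0028],0]
    - [[0.0048,0,0],[0,-0.008,-0.0054],0]
    - [[0.0072,0,0],[0,-0.0125,-0.0078],0]
    - [[0.0096,0,0],[0,-0.0177,-0.0098],0]
    - [[0.012,0,0],[0,-0.0233,-0.0115],0]
    - [[0.0144,0,0],[0,-0.0293,-0.013],0]
    - [[0.0169,0,0],[0,-0.0358,-0.014],0]
    - [[0.0193,0,0],[0,-0.0427,-0.0146],0]

```text
t: 7.4
eef_pos: [0.6383, -0.1849, 0.0521]
orientation: [-0.122, 0.992, 0.008, -0.002]
ft_force: [0.3, -1.0, -1.4]
width: 0.0173
```

```bash
python3 - <<'E'
from h import *
s=r.read_state();print(s["eef_pos"],rot(s["orientation"]).as_matrix().round(4).tolist(),s["ft_force"],s["wrist_torque"],np.round(s["joints"],3))
print(tcp_for(44,44*26/90)[0],blade())
P,p=plate();P=P[(P[:,0]<.72)&(P[:,0]>.56)&(P[:,2]<.15)]
for y in np.arange(-.06,.09,.01):
    q=P[(P[:,1]>y)&(P[:,1]<y+.01)];print(round(y,3),len(q),np.median(q[:,2]).round(4) if len(q) else "")
E
```

```text
[ 0.63829485 -0.18488511  0.05214186] [[0.9999, 0.0159, -0.0066], [0.017, -0.9701, 0.2422], [-0.0025, -0.2422, -0.9702]] [ 0.32705478 -1.02727415 -1.42289781] [-0.55365083 -0.087426    0.0348838 ] [-0.52   0.607  1.343  0.215  1.326 -0.603]
[ 0.63828049 -0.18510097  0.05216733] (array([-0.0079,  0.2254,  0.0546]), array([ 0.637, -0.075]), 1283)
-0.06 166 0.0592
-0.05 166 0.0618
-0.04 164 0.0639
-0.03 165 0.0662
-0.02 229 0.078
-0.01 46 0.0738
0.0 24 0.0605
0.01 31 0.0533
0.02 15 0.0422
0.03 7 0.0322
0.04 10 0.0244
0.05 20 0.015
0.06 0 
0.07 0 
0.08 0
```

Call:
play_rows:
  deltas:
    - [[0.0028,0,0],[0,-0.0085,0.0005],0]
    - [[0.0056,0,0],[0,-0.0174,0.002],0]
    - [[0.0084,0,0],[0,-0.0267,0.004],0]
    - [[0.0112,0,0],[0,-0.0363,0.0065],0]
    - [[0.014,0,0],[0,-0.0463,0.0097],0]
    - [[0.0169,0,0],[0,-0.0565,0.0135],0]
    - [[0.0197,0,0],[0,-0.067,0.018],0]
    - [[0.0225,0,0],[0,-0.0776,0.023],0]

```text
t: 8.3
eef_pos: [0.6376, -0.1441, 0.0501]
orientation: [-0.192, 0.981, 0.008, -0.003]
ft_force: [-0.5, -0.2, -1.4]
width: 0.0181
```

```bash
python3 - <<'E'
from h import *
s=r.read_state();print(s["eef_pos"],rot(s["orientation"]).as_matrix().round(4).tolist(),s["ft_force"],s["wrist_torque"],np.round(s["joints"],3))
p0,R0,_=tcp_for(72,72*26/90);print(p0)
c=r.calibration("side");p,d=r.read_camera("side");cv2.imwrite("pics/s6.png",p[170:330,180:380,::-1])
h=cv2.cvtColor(p,cv2.COLOR_RGB2HSV);P=np.array([depth_pt(c,u,v,d) for v in range(170,320) for u in range(200,330) if h[v,u,1]<50 and h[v,u,2]>90 and d[v,u]>0])
P=P[(P[:,0]>.58)&(P[:,0]<.70)&(P[:,1]>0)&(P[:,2]<.15)]
for z in np.arange(.01,.12,.01):
    q=P[(P[:,2]>z)&(P[:,2]<z+.01)];print(round(z,3),len(q),np.median(q[:,1]).round(4) if len(q) else "")
for th in np.linspace(72,108,10)[1:]:
    p,Rt,tip=tcp_for(th,72*26/90+(th-72)*.1);print(round(th,1),p.round(4),tip.round(3),*delta(p,Rt,p0,R0))
E
```

```text
[ 0.63757696 -0.1440741   0.05012001] [[0.9999, 0.0148, -0.0088], [0.017, -0.9261, 0.3768], [-0.0026, -0.3769, -0.9262]] [-0.50287316 -0.18397405 -1.39495066] [-0.50588934 -0.06136681  0.03004944] [-0.527  0.632  1.344  0.333  1.386 -0.641]
[ 0.63760992 -0.14466196  0.05030888]
0.01 159 0.0575
0.02 181 0.054
0.03 184 0.051
0.04 163 0.0474
0.05 137 0.0436
0.06 156 0.0403
0.07 202 0.0368
0.08 239 0.0327
0.09 194 0.03
0.1 139 0.0268
0.11 0 
76.0 [ 0.6375 -0.1384  0.0508] [0.033 0.094] [0.0011, 0.0, -0.0] [-0.0, -0.0119, 0.0037]
80.0 [ 0.6374 -0.1321  0.0509] [0.039 0.095] [0.0022, 0.0, -0.0] [-0.0, -0.0237, 0.0083]
84.0 [ 0.6373 -0.1257  0.0506] [0.045 0.096] [0.0033, 0.0, 0.0] [0.0, -0.0354, 0.0138]
88.0 [ 0.6372 -0.1192  0.0498] [0.051 0.096] [0.0044, 0.0, -0.0] [0.0, -0.0468, 0.02]
92.0 [ 0.6371 -0.1127  0.0486] [0.057 0.096] [0.0056, 0.0, -0.0] [-0.0, -0.058, 0.0271]
96.0 [ 0.637  -0.1062  0.047 ] [0.063 0.096] [0.0067, 0.0, -0.0] [-0.0, -0.0688, 0.035]
100.0 [ 0.6369 -0.0998  0.045 ] [0.069 0.095] [0.0078, 0.0, -0.0] [0.0, -0.0793, 0.0436]
104.0 [ 0.6368 -0.0934  0.0425] [0.075 0.094] [0.0089, 0.0, -0.0] [-0.0, -0.0893, 0.053]
108.0 [ 0.6367 -0.0871  0.0396] [0.081 0.092] [0.01, 0.0, -0.0] [-0.0, -0.0988, 0.063]
```

The plate stands at about 71° and follows the plan. Now I'll push it past upright.

Call:
play_rows:
  deltas:
    - [[0.0011,0,0],[0,-0.012,0.0037],0]
    - [[0.0022,0,0],[0,-0.0237,0.008],0]
    - [[0.0033,0,0],[0,-0.0354,0.0138],0]
    - [[0.0044,0,0],[0,-0.0468,0.02],0]
    - [[0.0056,0,0],[0,-0.058,0.027],0]
    - [[0.0067,0,0],[0,-0.069,0.035],0]
    - [[0.0078,0,0],[0,-0.0793,0.0436],0]
    - [[0.0089,0,0],[0,-0.0893,0.053],0]

```text
t: 9.15
eef_pos: [0.6367, -0.0927, 0.0422]
orientation: [-0.219, 0.976, 0.008, -0.003]
ft_force: [-0.1, -0.2, -2.0]
width: 0.0175
```

Call:
play_rows:
  deltas:
    - [[0,0,0],[0,-0.005,0.002],0]
    - [[0,0,0],[0,-0.005,0.002],0]
    - [[0,0,0],[0,-0.005,0.002],0]
    - [[0,0,0],[0,-0.005,0.002],0]

```text
t: 9.55
eef_pos: [0.6368, -0.0909, 0.0427]
orientation: [-0.218, 0.976, 0.008, -0.003]
ft_force: [0.2, -0.4, -2.6]
width: 0.0178
```

```bash
python3 - <<'E'
from h import *
s=r.read_state();print(s["t"],s["eef_pos"],rot(s["orientation"]).as_matrix().round(4).tolist(),s["ft_force"],s["wrist_torque"],s["width"])
p,d=r.read_camera("side");np.save("pics/s7.npy",d);cv2.imwrite("pics/s7.png",cv2.resize(p[160:380,120:400,::-1],None,fx=2.7,fy=2.7,interpolation=cv2.INTER_CUBIC))
E
```

```text
9.55 [ 0.63682638 -0.09090305  0.04273896] [[0.9999, 0.0143, -0.0092], [0.0168, -0.9044, 0.4264], [-0.0022, -0.4265, -0.9045]] [ 0.23077668 -0.36145699 -2.60826893] [-0.52600523 -0.14172605 -0.01018329] 0.01775631633024568
```

View pics/s7.png

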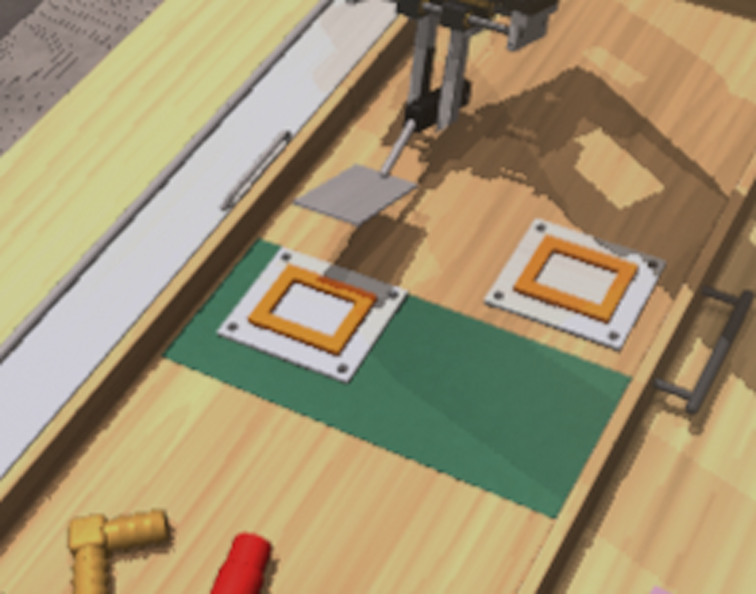

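Plate_a has flipped over and lies gasket up on the strip, middle at crop (311,310). Plate_b is unmoved. I'll retreat and lay the turner down.

```bash
python3 - <<'E'
from h import *
print(delta([.6368,-.2,.09],tool(.95,25.2)));print(delta([.60,-.300,.07],tool(.95,1.24)))
c=r.calibration("side");print("plate centre",cast(c,311/2.7+120,310/2.7+160,.016))
q=np.array([cast(c,u/2.7+120,v/2.7+160,.013) for u,v in[(281,250),(408,290),(347,382),(218,333)]]);print(q.round(3),q.mean(0))
E
```

```text
([-0.0001, 0.0003, -0.0001], [-0.0039, 0.157, -0.1785])
([-0.0667, 0.0003, -0.0001], [-0.0807, 0.3539, -0.2269])
plate centre [0.63367029 0.11640878 0.016     ]
[[0.693 0.07  0.013]
 [0.574 0.063 0.013]
 [0.572 0.164 0.013]
 [0.69  0.166 0.013]] [0.63232288 0.11569217 0.013     ]
```

Call:
play_rows:
  deltas:
    - [[0,0,0],[0,0.04,-0.04],0]
    - [[0,0,0],[0,0.1,-0.11],0]
    - [[0,0,0],[0,0.157,-0.178],0]
    - [[-0.0667,0.0003,0],[-0.04,0.25,-0.21],0]
    - [[-0.0667,0.0003,0],[-0.08,0.354,-0.227],0]
    - [[-0.0667,0.0003,0],[-0.08,0.354,-0.227],0]
    - [[-0.0667,0.0003,0],[-0.08,0.354,-0.227],0]
    - [[-0.0667,0.0003,0],[-0.08,0.354,-0.227],0]

```text
t: 10.4
eef_pos: [0.6004, -0.2987, 0.07]
orientation: [-0.012, 1.0, 0.009, -0.0]
ft_force: [0.6, 0.1, -1.7]
width: 0.0176
```

Call:
play_rows:
  deltas:
    - [[0,0,0],[0,0,0],0]
    - [[0,0,0],[0,0,0],0]
    - [[0,0,0],[0,0,0],0]

```text
t: 10.7
eef_pos: [0.6005, -0.3, 0.0697]
orientation: [-0.011, 1.0, 0.008, -0.0]
ft_force: [0.1, -0.3, -1.7]
width: 0.0177
```

```bash
python3 - <<'E'
from h import *
s=r.read_state();print(s["t"],s["eef_pos"],rot(s["orientation"]).as_matrix().round(4).tolist(),s["ft_force"],s["width"])
print(blade());print(delta([.60,-.300,.036],tool(.95,1.24)))
E
```

```text
10.7 [ 0.60054991 -0.30003206  0.06965869] [[0.9999, 0.0163, -0.0011], [0.0163, -0.9996, 0.0224], [-0.0007, -0.0224, -0.9997]] [ 0.14693634 -0.30601093 -1.67085874] 0.017670262319653667
(array([-0.0031,  0.0016,  0.0483]), array([ 0.6  , -0.193]), 1340)
([-0.0001, 0.0001, -0.0], [-0.0009, 0.0015, 0.0673])
```

Call:
play_rows:
  deltas:
    - [[0,0,0],[0,0,0.04],0]
    - [[0,0,0],[0,0,0.066],0]
    - [[0,0,0],[0,0,0.072],0]
    - [[0,0,0],[0,0,0.0755],0]
    - [[0,0,0],[0,0,0.0755],0]
    - [[0,0,0],[0,0,0.0755],0]
    - [[0,0,0],[0,0,0.0755],0]

```text
t: 11.45
eef_pos: [0.6007, -0.2992, 0.0325]
orientation: [-0.01, 1.0, 0.008, 0.0]
ft_force: [0.2, 0.4, -1.9]
width: 0.0178
```

```bash
python3 - <<'E'
from h import *
s=r.read_state();print(s["eef_pos"],s["ft_force"],s["wrist_torque"]);print(blade())
E
```

```text
[ 0.60069817 -0.29924972  0.03249063] [ 0.22343198  0.42923713 -1.9042424 ] [-0.21898615 -0.09513019  0.00973656]
(array([-0.0012, -0.0008,  0.011 ]), array([ 0.6 , -0.19]), 1207)
```

Call:
play_rows:
  deltas:
    - [[0,0,0],[0,0,0.0015],0]
    - [[0,0,0],[0,0,0.0025],0]
    - [[0,0,0],[0,0,0.0025],0]

```text
t: 11.8
eef_pos: [0.6007, -0.2994, 0.0318]
orientation: [-0.01, 1.0, 0.008, 0.0]
ft_force: [-1.1, -0.3, 3.7]
width: 0.0175
```

Call:
play_rows:
  deltas:
    - [[0,0,0],[0,0,0],0.15]
    - [[0,0,0],[0,0,0],0.25]
    - [[0,0,0],[0,0,0],0.4]
    - [[0,0,0],[0,0,0],0.6]
    - [[0,0,0],[0,0,0],0.6]
    - [[0,0,0],[0,0,0],0.6]

```text
t: 12.4
eef_pos: [0.6001, -0.2987, 0.0305]
orientation: [-0.011, 1.0, 0.008, -0.001]
ft_force: [0.2, -0.2, 0.9]
width: 0.0518
```

Call:
play_rows:
  deltas:
    - [[0,0,0],[0,0,-0.05],0.6]
    - [[0,0,0],[0,0,-0.12],0.6]
    - [[0,0,0],[0,0,-0.2],0.6]
    - [[0,0,0],[0,0,-0.3],0.6]
    - [[0,0,0],[0,0.0,-0.4],0.6]
    - [[0,0,0],[0,0.0,-0.4],0.6]
    - [[0,0,0],[0,0,-0.4],0.6]

```text
t: 13.1
eef_pos: [0.6015, -0.3039, 0.2333]
orientation: [-0.01, 1.0, 0.008, 0.001]
ft_force: [-0.2, 0.8, -0.1]
width: 0.0568
```

```bash
python3 - <<'E'
from h import *
s=r.read_state();print(s["t"],s["eef_pos"],s["ft_force"],s["width"])
p,d=r.read_camera("scene");np.save("pics/sc8.npy",d);cv2.imwrite("pics/sc8.png",cv2.resize(p[90:430,180:540,::-1],None,fx=1.75,fy=1.75,interpolation=cv2.INTER_CUBIC))
E
```

```text
13.1 [ 0.60148991 -0.3039218   0.23328312] [-0.18139575  0.79281805 -0.09411225] 0.05680760347972601
```

View pics/sc8.png

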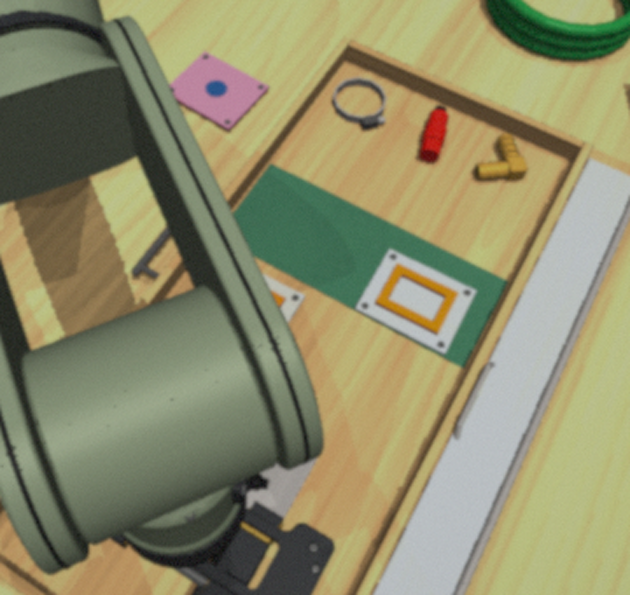

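The scene picture shows plate_a gasket up on the strip, middle at (417,300). The fittings are unmoved, and the arm hides the turner. I'll take one side view to check the turner and plate_b.

```bash
python3 - <<'E'
from h import *
p,d=r.read_camera("side");cv2.imwrite("pics/s9.png",cv2.resize(p[90:470,60:460,::-1],None,fx=1.5,fy=1.5,interpolation=cv2.INTER_CUBIC))
c=r.calibration("wrist");p,d=r.read_camera("wrist")
a=cv2.imread("pics/s2.png");b=cv2.imread("pics/s9.png")
for u,v in[(.6,-.17),(.6,-.19),(.58,-.2),(.62,-.16),(.6+.004,-.30)]:
    x,y=proj(c,np.array([u,v,.011]));print((u,v),depth_pt(c,x,y,d).round(4) if 0<=x<640 and 0<=y<480 else "out")
E
```

```text
(0.6, -0.17) [ 0.6    -0.17    0.0108]
(0.6, -0.19) [ 0.6    -0.1901  0.0118]
(0.58, -0.2) [ 0.58   -0.1999  0.0102]
(0.62, -0.16) [ 0.62   -0.1602  0.0119]
(0.604, -0.3) [ 0.6036 -0.2917  0.0614]
```

View pics/s9.png

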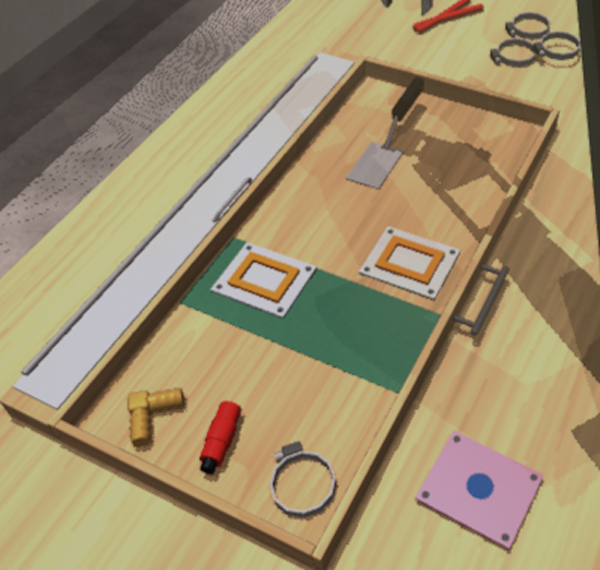

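The turner lies flat on bare wood, blade at (373,165) and handle at (408,97). Plate_a is on the strip at (264,278), plate_b is in its place at (411,258), and the gripper is clear. I'll hand in.

```bash
python3 -c "
from rig import r
print(r.job_done())"
```

```text
the job is handed in; nothing more can be done
None
```

The job is done and handed in at about 13 s of the 48 s allowed. I slid the turner's blade about 12 mm under plate_a's right rim, pitched it up about 24° while following the tip arc, and tipped the plate over its far edge onto the green strip. I then laid the turner down to the right of the strip and let go.

What the last checks showed:
- **Plate_a:** it lies flat, gasket up, with its middle at about (0.633, 0.115), roughly 47 mm inside the strip's near edge. The gripper never touched it.
- **Turner:** it lies flat on bare wood, with its blade top at 10–12 mm and handle top at 61 mm. The gripper is clear at z = 0.23 m.
- **Other things:** plate_b, the fittings and the pink look-alike look unmoved in the pictures. I did not measure plate_b's final position. The forces read out stayed below 4 N.
- **Disagreement:** the scene and side cameras differed by about 5 mm on plate_a's starting position. I used a value in between, and it caused no trouble.

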